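# Close the crystal jar with the double lid and take off the dust cover

## Task

Pick up the double lid (inner lid with the dust cover nested over it) by the inner lid's black knob, and lower it onto the jar that holds the crystal until the inner lid sits fully home in the jar's mouth, before letting go of the knob. Then grip the dust cover by its collar and lift it off alone, leaving the inner lid seated and undisturbed, and finish still holding the cover in the air, its lower edge clear above the knob. The cover must not come off the inner lid before the inner lid is in the jar; leave both jars, the pots and the bottle standing where they are.

Things in the scene. Friction and masses are not known exactly. Their poses are not given: they have to be found in the camera images.
- jar: jar to close: open round clear glass jar with a chunky crystal about 40 mm wide and tall on its floor; 79 mm outside diameter, 75 mm high, mouth 72 mm across, about 0.6 kg, loose on the bench. Origin at the centre of its underside, z up. With the inner lid fully home, the inner lid's origin is 63 mm above this origin.
- empty_jar: an identical glass jar without a crystal (bystander). Origin at the centre of its underside.
- inner_lid: round aluminium lid, 0.25 kg. Origin: centre of its underside, z up. Over the origin: plug 0-12 mm high, 66 mm diameter, chamfered foot; flange 12-16 mm, 84 mm dia. (rests on the jar's rim); stem 14 mm dia.; black round knob 46-72 mm, 24 mm dia., sticking up through the cover's collar. Starts standing on a 5 mm cork mat. Lifted by the knob it carries the cover, which rests loosely on the flange.
- cover: dust cover: round grey plastic outer lid, 0.09 kg, loose over the inner lid (2 mm play). Origin: centre of its lower edge, z up; nested, it is 8 mm above the inner lid's origin. Skirt 0-8 mm high, 94/88 mm out/inside diameter (hangs 4 mm round the closed jar's rim); flat top 8-12 mm; round collar 12-36 mm, 44/36 mm out/inside diameter, open through: grip it across its outside.
- pot_a: small clear sample pot with a red cap, 48 mm diameter, 68 mm high (bystander), origin at the centre of its underside.
- pot_b: a second such pot (bystander).
- glue: white plastic bottle, 44 mm diameter, 110 mm high (bystander), origin at the centre of its underside.
Not all that is in view belongs to the job. There is more than one size of the cover; the job needs the smaller.

How it is judged:
By the outcome, as a careful person would: the job done as asked, in the order asked, and still so for the second after the job is handed in, while the arm keeps its last pose, push and grip.
It also fails if it takes over 50 s, if anything falls off the work surface, if the arm or the gripper's body presses on something with over 40 N, if the wrist force passes 120 N, or if a joint passes its speed limit or range.

## Robot

A 6-joint arm with a two-finger parallel gripper is mounted at the origin on the work surface. World frame = base frame: x ahead of the robot, y to its left, z up, the work surface at z = 0. Lengths are in m, angles in degrees, forces in N, time in s.
With the tool pointing down it reaches from about 0.25 to 0.725 m from the base axis. Payload 9.7 kg.
Tool frame: the origin (TCP) lies between the finger pads; the fingertips stand 17 mm ahead of it and the grasp point (between the pads) lies 2 mm behind it; z points along the fingers, y is the direction in which the jaws open and shut (so a half turn about z gives the same grasp; the last joint's range is limited). The gripper opens to 85 mm and grips with 20 to 120 N. Pads are 22 mm wide; open, the fingers measure 114 mm over their backs; the gripper's body (76 mm by 85 mm) begins 54 mm behind the grasp point. The pads swing forward as they close: fully open they stand 13 mm farther back than shut.
Start: joints at [-71.963, 4.979, 10.078, 95.1, 0, 90], TCP at [0.17, -0.523, 0.248] pointing down, gripper open.
Joint ranges: [-179.16, 179.16], [-48.56, 103.87], [-65.8, 70.77], [-126.05, 130.52], [-82.76, 87.17], [-180, 180]. Speed limits (degrees/s): [127.2, 127.2, 147.25, 180, 180, 180].

## Interface

Orientations are given as [roll, pitch, yaw] about the fixed x, y, z axes, in that order (R = Rz(yaw) Ry(pitch) Rx(roll)).
In Python, from workcell import monitor, cams, order gives the robot as it stands. The module is installed in compiled form; this text tells all that it offers.
- The arm moves only by the shell command python3 -m handwheel 'ROWS' [OPENING] [FORCE]. ROWS is JSON, a list of rows, each a list of 6 numbers: the shift along the tool's x, y, z in m, then the turn, a rotation vector about the tool's x, y, z in degrees. In form: [[tx, ty, tz, wx, wy, wz], ...]. A call has exactly 8 rows; each row shifts and turns the commanded pose from where the row before left it, along the tool's axes as they then stand; what a row does not reach is not made up. A row lasts 1/12 s, in which the tool goes at most 41.7 mm and 7.16 degrees, less where a joint would pass 70% of its speed; a pose out of reach is approached as far as the arm can. A call is refused whole if a number of a shift passes 0.0417 or a number of a turn 7.16, either way. A call with a gripper value outside its range is refused whole. OPENING is the opening, from -1 (shut) to 1 (fully open), set as the call begins (- or left out, the last holds). The fingers move at their own pace and stop on an object; FORCE is the grip in N (left out, the last holds). Time passes only in rows, so rows that do not move let the fingers close, or fill a call up. It gives the time, the measured TCP pose, the force and the opening at its end, in the units of the state.
- monitor.get_obs(): the state, without advancing time (a new reading comes with each control period).
- cams.camera(name): name is "side" or "top" or "wrist"; returns a dict with "img" (400x640x3 uint8, red, green, blue), "depth" (400x640 float32, m along the optical axis (not along the pixel's ray), 0 where there is no reading), "fx", "fy", "cx", "cy" (pixels), "distortion" ([k1, k2, p1, p2, k3] as OpenCV has them; the pictures are not rectified), "rvec" (rotation vector, rad) and "tvec" (3), from world to camera coordinates, as OpenCV has them; the wrist camera has in their place "tool_from_camera" (4x4, takes a point from camera to tool coordinates, whose origin is the TCP and whose axes are the flange's). Camera axes: x right, y down, z forward; pixel columns grow to the right and rows downward; lengths in m; the calibration is good to about 2 mm. A picture is of the moment at which its call begins: read the wrist's pose just before it.
- order.job_done(): hands the job in, once; it reports no verdict.
The state is a dict: "time": time; "q": joint angles; "qd": joint speeds; "joint_efforts": joint torques, N m; "ee_pos": TCP position; "tcp_rot": TCP orientation; "wrist_force": force on the tool from outside, world axes, zero at the start; "torque": the same for the moment, N m; "opening": finger opening in m.
Only numpy, scipy, OpenCV 4.12 (cv2) and the standard library are available. Lean on these libraries where they do the work, as an engineer would, in place of code of your own. Each camera call takes 0.05 s, during which the arm holds its last target. There are 200 camera calls.

## Working session

There is one attempt and no reset: what is moved stays moved. The work goes in short steps, Python scripts to look and compute and a shell command to move; the robot and the scene stay as the last step left them, time stands still between calls to the robot, and variables do not carry over. Pictures are saved under pics/ and viewed, about 8 in all and at most 12, crops included, and the job is handed in when it is done.

```bash
mkdir -p pics; cat > h.py <<'E'
import numpy as np, cv2
from workcell import monitor, cams, order
from scipy.spatial.transform import Rotation as R
def grab(n):
    o=monitor.get_obs(); c=cams.camera(n)
    K=np.array([[c['fx'],0,c['cx']],[0,c['fy'],c['cy']],[0,0,1.]]); c['K']=K; c['D']=np.array(c['distortion'],float)
    if n=='wrist':
        T=np.eye(4); T[:3,:3]=R.from_euler('xyz',o['tcp_rot'],degrees=True).as_matrix(); T[:3,3]=o['ee_pos']
        c['W']=T@np.array(c['tool_from_camera'])
    else:
        Rm=cv2.Rodrigues(np.array(c['rvec'],float))[0]; W=np.eye(4); W[:3,:3]=Rm.T; W[:3,3]=-Rm.T@np.array(c['tvec'],float).ravel(); c['W']=W
    return c
def ray(c,uv):
    p=cv2.undistortPoints(np.array(uv,float).reshape(-1,1,2),c['K'],c['D']).reshape(-1,2)
    d=np.c_[p,np.ones(len(p))]@c['W'][:3,:3].T
    return c['W'][:3,3],d
def onz(c,uv,z):
    o,d=ray(c,uv); return o+d*((z-o[2])/d[:,2])[:,None]
def cloud(c):
    v,u=np.mgrid[0:400,0:640]; p=cv2.undistortPoints(np.stack([u,v],-1).reshape(-1,1,2).astype(float),c['K'],c['D']).reshape(-1,2)
    P=np.c_[p,np.ones(len(p))]*c['depth'].reshape(-1,1)
    return (P@c['W'][:3,:3].T+c['W'][:3,3]).reshape(400,640,3)
def save(n,img,s=1):
    cv2.imwrite('pics/'+n,cv2.resize(img[...,::-1],None,fx=s,fy=s,interpolation=cv2.INTER_CUBIC))
E
python3 - <<'E'
from h import *
o=monitor.get_obs(); print({k:np.round(v,3) for k,v in o.items()})
a=grab('top');b=grab('side')
import pickle
for n,c in(('top',a),('side',b)):
    pickle.dump(c,open(n+'.pkl','wb')); save(n+'0.png',c['img']); print(n,c['W'].round(3).tolist(),c['K'][0,0])
E
```

```text
{'time': np.float64(0.0), 'q': array([-7.1962e+01,  5.0110e+00,  1.0035e+01,  9.5098e+01, -1.0000e-03,
        9.0000e+01]), 'qd': array([-0.143,  0.012,  0.037,  0.088, -0.099, -0.069]), 'joint_efforts': array([-1.0000e-03, -5.2038e+01,  4.6481e+01,  1.6000e-02, -0.0000e+00,
       -0.0000e+00]), 'ee_pos': array([ 0.17 , -0.523,  0.248]), 'tcp_rot': array([-1.79926e+02,  1.00000e-03,  1.80380e+01]), 'wrist_force': array([-0.814, -0.27 , -0.839]), 'torque': array([-0.018,  0.011,  0.029]), 'opening': np.float64(0.085)}
top [[-0.026, -0.994, 0.104, 0.439], [-1.0, 0.026, -0.002, -0.077], [-0.0, -0.104, -0.995, 1.402], [0.0, 0.0, 0.0, 1.0]] 494.1860551022291
side [[0.986, -0.108, 0.123, 0.449], [-0.164, -0.676, 0.719, -0.85], [0.006, -0.729, -0.684, 0.772], [0.0, 0.0, 0.0, 1.0]] 418.0281208993507
```

View pics/top0.png

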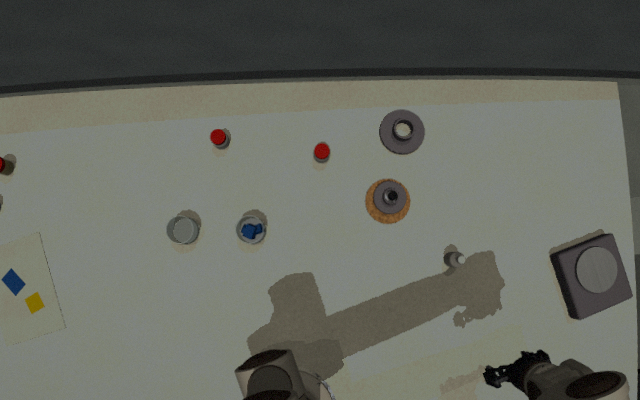

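View pics/side0.png

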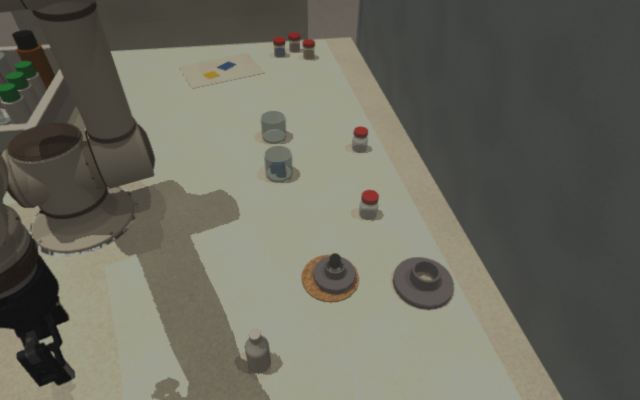

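The candidates for the lid are two grey discs. The one at top (388,198) / side (335,268) sits on cork with a black knob and is smaller. The other at top (402,131) / side (424,281) is larger, with an open collar and no knob, so it is the wrong size. For the jar, top (252,230) holds the blue crystal and (184,230) is empty. I'll take the lid on the cork and the jar with the crystal, then measure both.

```bash
python3 - <<'E'
from h import *
import pickle
a=pickle.load(open('top.pkl','rb'));b=pickle.load(open('side.pkl','rb'))
def cen(c,box,f):
    x0,y0,x1,y1=box; hsv=cv2.cvtColor(c['img'],cv2.COLOR_RGB2HSV).astype(int); m=np.zeros((400,640),np.uint8)
    m[y0:y1,x0:x1]=f(hsv)[y0:y1,x0:x1]; k,l,s,ce=cv2.connectedComponentsWithStats(m); i=1+np.argmax(s[1:,4]); return ce[i],s[i]
for n,c,lb,bb in(('top',a,(355,170,420,232),(215,205,285,255)),('side',b,(295,245,365,305),(255,140,300,190))):
    cork,s=cen(c,lb,lambda h:((h[...,1]>110)&(h[...,0]<20)))
    dark,s2=cen(c,lb,lambda h:(h[...,2]<45))
    crys,s3=cen(c,bb,lambda h:((h[...,1]>100)&(h[...,0]>95)&(h[...,0]<130)))
    print(n,'cork',cork,s,'dark',dark,s2,onz(c,[dark],.077),'crystal',crys,s3,onz(c,[crys],.03))
    P=cloud(c)
    for nm,box,zl in(('lid',lb,(.015,.03)),('knob',lb,(.065,.09)),('jar',bb,(.06,.085)),('ejar',(150,205,210,255) if n=='top' else (255,105,292,145),(.06,.085))):
        x0,y0,x1,y1=box; Q=P[y0:y1,x0:x1].reshape(-1,3); Q=Q[(Q[:,2]>zl[0])&(Q[:,2]<zl[1])]
        if len(Q): print(nm,len(Q),Q.mean(0).round(4),((Q.min(0)+Q.max(0))/2).round(4),np.ptp(Q,0).round(3))
    g=[(388,198),(402,131),(322,151),(220,137),(455,259)] if n=='top' else [(335,268),(424,281),(369,200),(360,135),(258,350)]
    print(onz(c,g,.04).round(3).tolist())
print(cams.camera('wrist')['tool_from_camera'])
ct=cv2.resize(a['img'][160:270,200:430],(800,383),interpolation=3); save('crop.png',ct)
E
```

```text
top cork [384.84947839 205.74217586] [366 179  44  44 671] dark [392.41025641 195.30769231] [388 190  10  11  78] [[ 0.59479183 -0.29561616  0.077     ]] crystal [251.10176991 230.24336283] [241 224  21  15 226] [[0.5127382  0.09430932 0.03      ]]
lid 653 [ 0.5963 -0.2935  0.0251] [ 0.5967 -0.3006  0.0227] [0.092 0.103 0.015]
knob 66 [ 0.5961 -0.2951  0.0768] [ 0.5964 -0.2952  0.0762] [0.022 0.022 0.019]
jar 155 [0.5146 0.095  0.073 ] [0.514  0.0933 0.0726] [0.076 0.078 0.024]
ejar 181 [0.52   0.2838 0.0717] [0.5183 0.2847 0.0714] [0.077 0.08  0.023]
[[0.592, -0.289, 0.04], [0.782, -0.338, 0.04], [0.729, -0.109, 0.04], [0.778, 0.179, 0.04], [0.417, -0.47, 0.04]]Traceback (most recent call last):
  File "<stdin>", line 10, in <module>
  File "<stdin>", line 6, in cen
    return _wrapfunc(a, 'argmax', axis=axis, out=out, **kwds)
    return bound(*args, **kwds)
ValueError: attempt to get argmax of an empty sequence
```

```bash
python3 - <<'E'
from h import *
import pickle
a=pickle.load(open('top.pkl','rb'));b=pickle.load(open('side.pkl','rb'))
P=cloud(b)
for nm,box,zl in(('knob',(295,245,365,305),(.055,.09)),('lidtop',(295,245,365,305),(.022,.029)),('jar',(255,140,300,190),(.06,.085)),('big',(385,245,465,310),(.01,.02))):
    x0,y0,x1,y1=box; Q=P[y0:y1,x0:x1].reshape(-1,3); Q=Q[(Q[:,2]>zl[0])&(Q[:,2]<zl[1])]
    print(nm,len(Q),Q.mean(0).round(4),((Q.min(0)+Q.max(0))/2).round(4),np.ptp(Q,0).round(3))
P=cloud(a)
for nm,box,zl in(('lidtop',(355,170,420,232),(.021,.03)),('big',(370,100,435,165),(.01,.025))):
    x0,y0,x1,y1=box; Q=P[y0:y1,x0:x1].reshape(-1,3); Q=Q[(Q[:,2]>zl[0])&(Q[:,2]<zl[1])]
    print('top',nm,len(Q),Q.mean(0).round(4),((Q.min(0)+Q.max(0))/2).round(4),np.ptp(Q,0).round(3))
print(np.round(cams.camera('wrist')['tool_from_camera'],3).tolist())
ct=cv2.resize(a['img'][100:270,200:430],(690,510),interpolation=3); save('crop.png',ct)
E
```

```text
knob 143 [ 0.5915 -0.2978  0.0712] [ 0.5924 -0.2944  0.0676] [0.023 0.025 0.024]
lidtop 771 [ 0.5907 -0.3026  0.025 ] [ 0.5931 -0.2938  0.0254] [0.093 0.094 0.007]
jar 287 [0.5103 0.0948 0.0693] [0.5103 0.0967 0.0693] [0.078 0.08  0.018]
big 1628 [ 0.7795 -0.3508  0.0166] [ 0.7857 -0.3397  0.015 ] [0.133 0.131 0.01 ]
top lidtop 600 [ 0.5968 -0.2936  0.0256] [ 0.5967 -0.2958  0.0255] [0.092 0.094 0.009]
top big 1198 [ 0.7847 -0.3398  0.0176] [ 0.7945 -0.3551  0.0175] [0.163 0.159 0.015]
[[0.001, -0.964, -0.268, 0.068], [1.0, 0.001, 0.0, 0.0], [0.0, -0.268, 0.964, -0.125], [0.0, 0.0, 0.0, 1.0]]
```

View pics/crop.png

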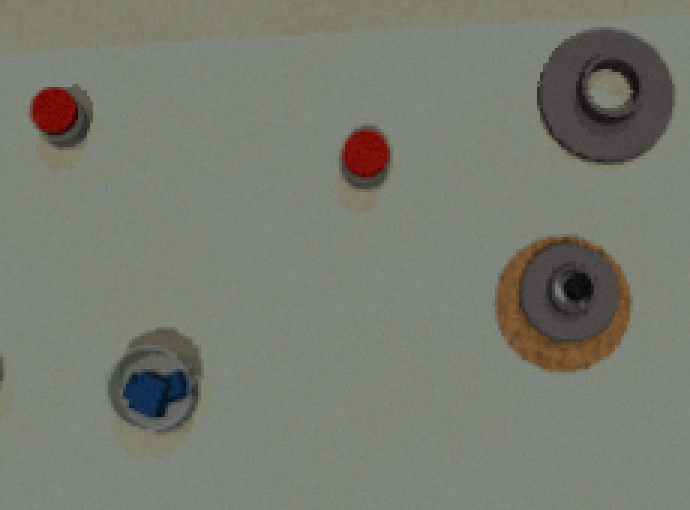

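The crop shows the 94 mm disc with the black knob on cork at crop (570,290). The large disc at (605,95), over 130 mm and with no knob, is the wrong size. The jar with the blue crystal is at (155,390). The choice holds, so I'm moving over the knob.

```bash
python3 -m handwheel '[[0.0296,-0.00535,0.003,0,0,0],[0.0296,-0.00535,0.003,0,0,0],[0.0296,-0.00535,0.003,0,0,0],[0.0296,-0.00535,0.003,0,0,0],[0.0296,-0.00535,0.003,0,0,0],[0.0296,-0.00535,0.003,0,0,0],[0.0296,-0.00535,0.003,0,0,0],[0.0296,-0.00535,0.003,0,0,0]]' 1 40
python3 -m handwheel '[[0.0296,-0.00535,0.003,0,0,0],[0.0296,-0.00535,0.003,0,0,0],[0.0296,-0.00535,0.003,0,0,0],[0.0296,-0.00535,0.003,0,0,0],[0.0296,-0.00535,0.003,0,0,0],[0.0296,-0.00535,0.003,0,0,0],[0.0296,-0.00535,0.003,0,0,0],[0.0296,-0.00535,0.003,0,0,0]]'
cat > lid.py <<'E'
from h import *
import sys
o=monitor.get_obs(); print(np.round(o['q'],1),np.round(o['ee_pos'],4),np.round(o['tcp_rot'],2),o['time'])
c=grab('wrist'); save(sys.argv[1],c['img']); P=cloud(c)
Q=P.reshape(-1,3)
for a in sys.argv[2:]:
    z0,z1,x,y,r=map(float,a.split(','))
    q=Q[(Q[:,2]>z0)&(Q[:,2]<z1)&(np.hypot(Q[:,0]-x,Q[:,1]-y)<r)&(c['depth'].ravel()>0)]
    if len(q)<9: print(a,len(q)); continue
    (cx,cy),rr=cv2.minEnclosingCircle(np.float32(q[:,:2])); print(a,len(q),'mean',q.mean(0).round(4),'circle',round(cx,4),round(cy,4),round(rr,4),'z95',np.percentile(q[:,2],95).round(4))
E
python3 lid.py w1.png .07,.085,.594,-.295,.03 .04,.055,.594,-.295,.035 .02,.03,.594,-.295,.055
```

```text
time: 0.82
ee_pos: [0.3833, -0.408, 0.2239]
tcp_rot: [-180.0, 0.0, 18.0]
wrist_force: [-0.1, -0.4, 0.0]
opening: 0.0856
time: 1.48
ee_pos: [0.5952, -0.294, 0.1997]
tcp_rot: [-180.0, 0.0, 18.0]
wrist_force: [0.6, -0.7, 0.5]
opening: 0.0859
[-26.3  20.5  23.   92.5  -0.  135.7] [ 0.5952 -0.294   0.1997] [-1.7998e+02  3.0000e-02  1.8040e+01] 1.4833
.07,.085,.594,-.295,.03 741 mean [ 0.5953 -0.2939  0.0762] circle 0.5945 -0.2942 0.0119 z95 0.0775
.04,.055,.594,-.295,.035 702 mean [ 0.599  -0.2924  0.0478] circle 0.5953 -0.2934 0.022 z95 0.0496
.02,.03,.594,-.295,.055 6265 mean [ 0.5986 -0.2925  0.0243] circle 0.5949 -0.2936 0.047 z95 0.0257
```

View pics/w1.png

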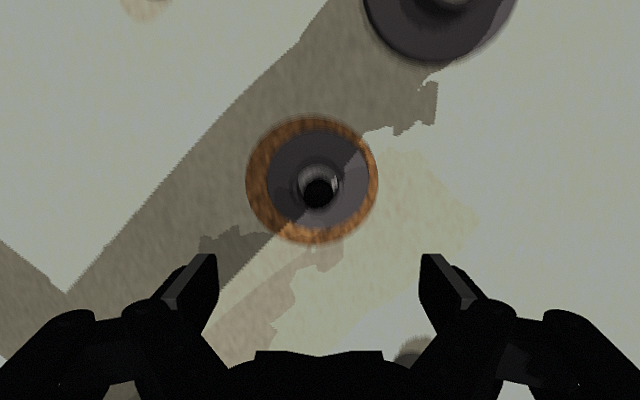

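The picture shows the knob at (318,190), midway between the jaws, with the cover and collar concentric around it. Depth gives radii of 11.9, 22 and 47 mm, which match the small cover. I'm going down and gripping.

```bash
python3 -m handwheel '[[-0.0007,0,0.0163,0,0,0],[0,0,0.0163,0,0,0],[0,0,0.0163,0,0,0],[0,0,0.0163,0,0,0],[0,0,0.0163,0,0,0],[0,0,0.0163,0,0,0],[0,0,0.0163,0,0,0],[0,0,0.0163,0,0,0]]' 1 50
python3 -m handwheel '[[0,0,0,0,0,0],[0,0,0,0,0,0],[0,0,0,0,0,0],[0,0,0,0,0,0],[0,0,0,0,0,0],[0,0,0,0,0,0],[0,0,0,0,0,0],[0,0,0,0,0,0]]' -1 50
```

```text
time: 2.2
ee_pos: [0.5932, -0.2951, 0.0687]
tcp_rot: [-180.0, 0.0, 18.0]
wrist_force: [0.5, 0.1, 0.8]
opening: 0.0854
time: 2.87
ee_pos: [0.5939, -0.2953, 0.0712]
tcp_rot: [179.9, -0.1, 18.0]
wrist_force: [-1.8, 0.9, 6.4]
opening: 0.0223
```

```bash
python3 -m handwheel '[[0,0,-0.005,0,0,0],[0,0,-0.005,0,0,0],[0,0,-0.005,0,0,0],[0,0,-0.005,0,0,0],[0,0,-0.005,0,0,0],[0,0,-0.005,0,0,0],[0,0,0,0,0,0],[0,0,0,0,0,0]]'
python3 lid.py w2.png .09,.12,.594,-.295,.03 .07,.085,.594,-.295,.035 .045,.065,.594,-.295,.055;
```

```text
time: 3.53
ee_pos: [0.5936, -0.2953, 0.1002]
tcp_rot: [180.0, -0.0, 18.0]
wrist_force: [0.2, 0.3, -3.6]
opening: 0.022
[-26.4  20.1  11.5  81.4   0.  135.5] [ 0.5936 -0.2953  0.1002] [ 1.7997e+02 -3.0000e-02  1.8040e+01] 3.5333
.09,.12,.594,-.295,.03 5680 mean [ 0.5988 -0.2936  0.1053] circle 0.6001 -0.2932 0.025 z95 0.119
.07,.085,.594,-.295,.035 1371 mean [ 0.609  -0.2898  0.0771] circle 0.5968 -0.2939 0.0218 z95 0.0832
.045,.065,.594,-.295,.055 13464 mean [ 0.6098 -0.2891  0.0536] circle 0.5951 -0.2941 0.0471 z95 0.0552
```

View pics/w2.png

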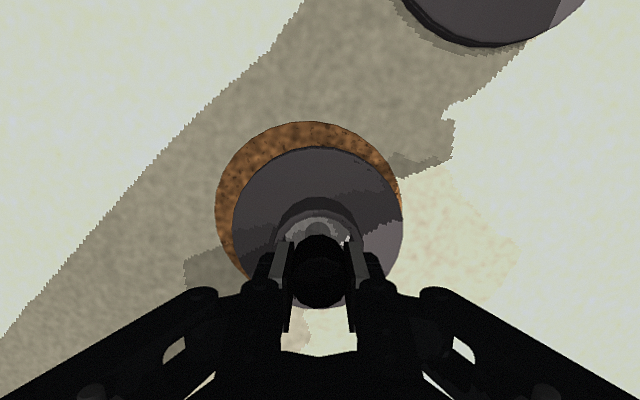

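The lift worked. The force is −3.6 N, which matches lid plus cover, and the cover rose 29 mm with the knob. In the picture the knob is between the jaws at (318,270), with the cover nested and level. I'm raising, turning the wrist and moving to beside the jar.

```bash
python3 -m handwheel '[[0,0,-0.005,0,0,-4.5],[0,0,-0.01,0,0,-4.5],[0,0,-0.0125,0,0,-4.5],[0,0,-0.0125,0,0,-4.5],[0,0,-0.0125,0,0,-4.5],[0,0,-0.0125,0,0,-4.5],[0,0,-0.01,0,0,-4.5],[0,0,-0.005,0,0,-4.5]]'
python3 -m handwheel '[[0.004,-0.007,0,0,0,0],[0.008,-0.015,0,0,0,0],[0.0115,-0.0215,0,0,0,0],[0.0115,-0.0215,0,0,0,0],[0.0115,-0.0215,0,0,0,0],[0.0115,-0.0215,0,0,0,0],[0.0115,-0.0215,0,0,0,0],[0.0115,-0.0215,0,0,0,0]]'
python3 -m handwheel '[[0.0115,-0.0215,0,0,0,0],[0.0115,-0.0215,0,0,0,0],[0.0115,-0.0215,0,0,0,0],[0.0115,-0.0215,0,0,0,0],[0.0115,-0.0215,0,0,0,0],[0.008,-0.015,0,0,0,0],[0.004,-0.007,0,0,0,0],[0,0,0,0,0,0]]'
cat > jar.py <<'E'
from h import *
import sys
o=monitor.get_obs(); ee=np.array(o['ee_pos']); print(np.round(o['q'],1),ee.round(4),np.round(o['tcp_rot'],2),round(o['time'],2),np.round(o['wrist_force'],1),round(o['opening'],4))
c=grab('wrist'); save(sys.argv[1],c['img']); P=cloud(c).reshape(-1,3)
def circ(q):
    A=np.c_[2*q[:,:2],np.ones(len(q))]; k=np.ones(len(q),bool)
    for _ in range(8):
        s=np.linalg.lstsq(A[k],(q[k,:2]**2).sum(1),rcond=None)[0]; r=np.sqrt(s[2]+s[0]**2+s[1]**2)
        e=np.abs(np.hypot(q[:,0]-s[0],q[:,1]-s[1])-r); k=e<max(.003,2*np.median(e))
    return s[:2],r,k.sum()
J=P[(P[:,2]>.066)&(P[:,2]<.085)&(np.hypot(P[:,0]-.512,P[:,1]-.095)<.05)]
print('rim',len(J),J.mean(0).round(4) if len(J) else '',np.percentile(J[:,2],[5,50,95]).round(4) if len(J) else '')
if len(J)>20:
    s,r,n=circ(J); print('fit',s.round(4),r.round(4),n,'enc',np.round(cv2.minEnclosingCircle(np.float32(J[:,:2]))[0],4))
zc=ee[2]-.0465
C=P[(np.abs(P[:,2]-zc)<.006)&(np.hypot(P[:,0]-ee[0],P[:,1]-ee[1])<.055)]
A=np.c_[C[:,:2]-ee[:2],np.ones(len(C))]; k=np.ones(len(C),bool)
for _ in range(5):
    f=np.linalg.lstsq(A[k],C[k,2],rcond=None)[0]; k=np.abs(A@f-C[:,2])<.0015
print('cover',len(C),k.sum(),'tilt deg',np.degrees(f[:2]).round(2),'z',f[2].round(4),'enc',np.round(cv2.minEnclosingCircle(np.float32(C[k][:,:2])),4) if 0 else cv2.minEnclosingCircle(np.float32(C[k][:,:2])))
E
python3 jar.py w3.png
```

```text
time: 4.25
ee_pos: [0.5937, -0.2953, 0.1811]
tcp_rot: [179.9, -0.0, 54.3]
wrist_force: [0.6, -1.0, -3.5]
opening: 0.0221
time: 4.92
ee_pos: [0.5175, -0.1394, 0.1789]
tcp_rot: [-179.9, 0.0, 53.9]
wrist_force: [1.0, 0.4, -2.4]
opening: 0.0226
time: 5.58
ee_pos: [0.4538, -0.0073, 0.1795]
tcp_rot: [-180.0, -0.0, 54.0]
wrist_force: [0.2, -0.6, -2.8]
opening: 0.0222
[ -0.9  -9.  -11.1  87.9   0.  125. ] [ 0.4538 -0.0073  0.1795] [-179.98   -0.     54.04] 5.58 [ 0.2 -0.6 -2.8] 0.0222
rim 1533 [0.5012 0.0862 0.0735] [0.0686 0.074  0.0754]
fit [0.5119 0.0969] 0.037 1533 enc [0.5116 0.097 ]
cover 13100 11627 tilt deg [-0.76  0.37] z 0.133 enc ((0.4549061954021454, -0.006014024838805199), 0.04696379601955414)
```

View pics/w3.png

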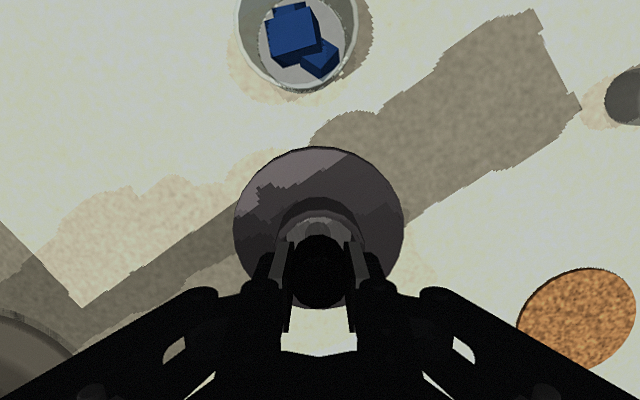

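The picture shows the jar with the crystal at (300,40), its top edge cut off, and the lid held level at (318,225). I'll step a little closer for a full view of the rim.

```bash
python3 -m handwheel '[[0.004,-0.002,0,0,0,0],[0.006,-0.004,0,0,0,0],[0.006,-0.004,0,0,0,0],[0.006,-0.003,0,0,0,0],[0.003,-0.001,0,0,0,0],[0,0,0,0,0,0],[0,0,0,0,0,0],[0,0,0,0,0,0]]'
python3 jar.py w4.png
```

```text
time: 6.3
ee_pos: [0.4582, 0.0198, 0.1798]
tcp_rot: [-180.0, 0.0, 54.0]
wrist_force: [0.2, 0.3, -3.4]
opening: 0.0224
[  2.5  -8.4 -10.5  87.8  -0.  128.4] [0.4582 0.0198 0.1798] [-1.800e+02  1.000e-02  5.404e+01] 6.3 [ 0.2  0.3 -3.4] 0.0224
rim 2642 [0.5145 0.101  0.0731] [0.0673 0.0739 0.0753]
fit [0.512  0.0973] 0.0371 2640 enc [0.5124 0.0979]
cover 13107 11649 tilt deg [-0.71  0.38] z 0.1333 enc ((0.4592943489551544, 0.020891614258289337), 0.046856675297021866)
```

View pics/w4.png

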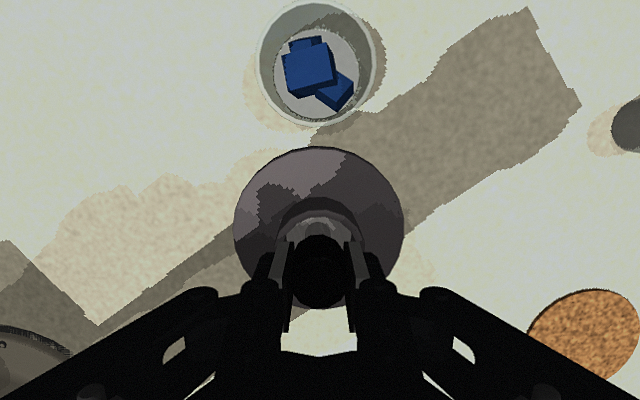

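The whole rim is visible around (320,65). The fit gives a centre of (0.512, 0.097), and the held lid sits about 1.2 mm along +x of the tool. I'm moving over the jar and down to just above the rim, then checking from the side.

```bash
python3 -m handwheel '[[0.006,0,0,0,0,0],[0.013,0,0,0,0,0],[0.016,-0.001,0,0,0,0],[0.018,-0.001,0,0,0,0],[0.016,0,0,0,0,0],[0.013,0,0,0,0,0],[0.008,0,0,0,0,0],[0.003,0,0,0,0,0]]'
python3 -m handwheel '[[0,0,0.002,0,0,0],[0,0,0.006,0,0,0],[0,0,0.008,0,0,0],[0,0,0.008,0,0,0],[0,0,0.006,0,0,0],[0,0,0.003,0,0,0],[0,0,0,0,0,0],[0,0,0,0,0,0]]'
python3 - <<'E'
from h import *
o=monitor.get_obs(); print(np.round(o['ee_pos'],4),np.round(o['tcp_rot'],2))
c=grab('side'); i=c['img'][100:220,200:360]; save('s1.png',i,5)
E
```

```text
time: 7.02
ee_pos: [0.5118, 0.0975, 0.1795]
tcp_rot: [-180.0, 0.0, 54.1]
wrist_force: [-0.9, -0.3, -3.3]
opening: 0.0222
time: 7.68
ee_pos: [0.511, 0.0961, 0.1468]
tcp_rot: [-180.0, 0.0, 54.0]
wrist_force: [-0.1, 0.1, -2.5]
opening: 0.0221
[0.511  0.0961 0.1468] [-1.7999e+02  1.0000e-02  5.4030e+01]
```

View pics/s1.png

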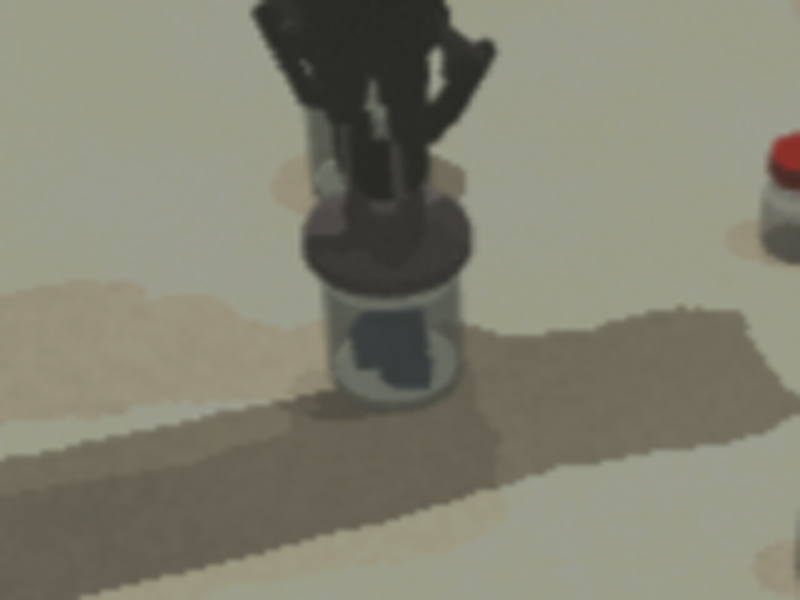

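The side crop shows the lid level over the jar. The cover is centred near crop x≈387 and the jar near 393, so I'll check the offset numerically against the same camera's earlier jar measurement.

```bash
python3 - <<'E'
from h import *
import pickle
b0=pickle.load(open('side.pkl','rb'));P0=cloud(b0)
c=grab('side');P=cloud(c)
def st(P,z0,z1,r=.06):
    Q=P.reshape(-1,3);Q=Q[(Q[:,2]>z0)&(Q[:,2]<z1)&(np.hypot(Q[:,0]-.511,Q[:,1]-.096)<r)]
    print(z0,len(Q),Q[:,2].mean().round(4),np.round(cv2.minEnclosingCircle(np.float32(Q[:,:2]))[0],4),((Q.min(0)+Q.max(0))/2).round(4),np.ptp(Q,0).round(3),'x2-98',np.percentile(Q[:,0],[2,98]).mean().round(4))
st(P0,.06,.085);st(P0,.066,.08);st(P0,.02,.06,.045)
st(P,.092,.106,.055);st(P,.02,.06,.045)
# silhouette columns
h=c['img'].astype(int).sum(2)
for r in (146,148,150,152): print(r,np.round(h[r,255:302]).tolist())
for r in (162,168,174): print(r,h[r,255:302].tolist())
E
```

```text
0.06 287 0.0693 [0.5094 0.0969] [0.5103 0.0967 0.0693] [0.078 0.08  0.018] x2-98 0.5099
0.066 197 0.072 [0.5094 0.0969] [0.5107 0.0967 0.0722] [0.077 0.08  0.012] x2-98 0.5104
0.02 507 0.0418 [0.512  0.0962] [0.5086 0.0962 0.04  ] [0.075 0.084 0.04 ] x2-98 0.5089
0.092 435 0.1005 [0.5101 0.0955] [0.5095 0.0925 0.0991] [0.092 0.089 0.014] x2-98 0.5093
0.02 334 0.0396 [0.5101 0.0956] [0.5084 0.096  0.0399] [0.075 0.081 0.04 ] x2-98 0.5087
146 [449, 447, 448, 447, 434, 325, 240, 218, 217, 217, 217, 215, 180, 172, 160, 155, 156, 154, 157, 158, 160, 156, 157, 157, 155, 159, 157, 154, 152, 155, 170, 176, 175, 175, 181, 185, 191, 188, 205, 303, 417, 447, 450, 450, 450, 449, 450]
148 [450, 450, 449, 448, 436, 310, 199, 163, 160, 157, 157, 157, 158, 157, 156, 156, 156, 155, 154, 157, 158, 159, 154, 155, 157, 157, 157, 154, 157, 169, 174, 177, 176, 177, 178, 178, 178, 177, 191, 289, 414, 446, 447, 449, 450, 449, 451]
150 [451, 450, 447, 449, 439, 336, 213, 160, 160, 160, 168, 172, 164, 169, 172, 172, 175, 173, 171, 161, 156, 157, 156, 157, 153, 158, 154, 158, 169, 174, 176, 177, 175, 175, 175,
[... 320 characters left out ...]
 451, 453, 451, 449, 449, 443, 394, 318, 270, 259, 258, 261, 262, 257, 232, 211, 205, 206, 206, 203, 204, 200, 201, 195, 194, 192, 216, 254, 263, 264, 264, 263, 266, 307, 385, 435, 446, 448, 446, 445, 445, 443, 442, 442]
168 [424, 425, 425, 426, 421, 421, 420, 424, 421, 407, 338, 280, 259, 264, 298, 235, 191, 186, 183, 183, 182, 179, 180, 180, 181, 178, 181, 179, 177, 182, 229, 293, 309, 309, 293, 259, 248, 274, 300, 308, 311, 310, 310, 310, 310, 312, 311]
174 [425, 426, 429, 426, 423, 418, 400, 394, 394, 389, 353, 306, 310, 316, 314, 312, 301, 298, 294, 293, 269, 210, 180, 177, 180, 179, 180, 180, 181, 180, 192, 256, 297, 307, 307, 287, 247, 252, 276, 289, 302, 306, 302, 302, 304, 305, 307]
```

The offset is about 1 mm, well inside the 3 mm clearance. I'll nudge by 0.5 mm and lower slowly while watching the force.

```bash
python3 -m handwheel '[[0.0005,0,0.0015,0,0,0],[0,0,0.0015,0,0,0],[0,0,0.0015,0,0,0],[0,0,0.0015,0,0,0],[0,0,0.0015,0,0,0],[0,0,0.0015,0,0,0],[0,0,0.0015,0,0,0],[0,0,0,0,0,0]]'
python3 -c "
from h import *
o=monitor.get_obs();print(np.round(o['ee_pos'],4),np.round(o['wrist_force'],1),np.round(o['torque'],2))"
```

```text
time: 8.45
ee_pos: [0.5113, 0.0967, 0.136]
tcp_rot: [-180.0, 0.0, 54.0]
wrist_force: [-0.1, 0.2, -3.2]
opening: 0.0224
[0.5113 0.0967 0.136 ] [-0.1  0.2 -3.2] [-0.06 -0.03  0.03]
```

```bash
python3 -m handwheel '[[0,0,0.001,0,0,0],[0,0,0.001,0,0,0],[0,0,0.001,0,0,0],[0,0,0.001,0,0,0],[0,0,0.001,0,0,0],[0,0,0.001,0,0,0],[0,0,0.0005,0,0,0],[0,0,0,0,0,0]]'
python3 -m handwheel '[[0,0,0.001,0,0,0],[0,0,0.0005,0,0,0],[0,0,0,0,0,0],[0,0,0,0,0,0],[0,0,0,0,0,0],[0,0,0,0,0,0],[0,0,0,0,0,0],[0,0,0,0,0,0]]'
```

```text
time: 9.12
ee_pos: [0.5114, 0.0967, 0.1297]
tcp_rot: [-180.0, 0.0, 54.0]
wrist_force: [-0.0, 0.0, -3.3]
opening: 0.0224
time: 9.78
ee_pos: [0.5117, 0.0968, 0.1292]
tcp_rot: [180.0, -0.0, 54.0]
wrist_force: [-1.9, 0.7, 6.2]
opening: 0.0226
```

The arm went firm at TCP z=0.1292, where 0.1295 was predicted, and the force turned to +6 N. The flange is on the rim. I'm releasing and checking.

```bash
python3 -m handwheel '[[0,0,0,0,0,0],[0,0,0,0,0,0],[0,0,0,0,0,0],[0,0,0,0,0,0],[0,0,0,0,0,0],[0,0,0,0,0,0],[0,0,0,0,0,0],[0,0,0,0,0,0]]' 1 50
python3 -m handwheel '[[0,0,-0.005,0,0,0],[0,0,-0.01,0,0,0],[0,0,-0.015,0,0,0],[0,0,-0.015,0,0,0],[0,0,-0.01,0,0,0],[0,0,-0.005,0,0,0],[0,0,0,0,0,0],[0,0,0,0,0,0]]'
python3 lid.py w5.png .128,.142,.5117,.0968,.03 .1,.113,.5117,.0968,.035 .078,.09,.5117,.0968,.055
python3 - <<'E'
from h import *
c=grab('wrist');P=cloud(c).reshape(-1,3)
C=P[(P[:,2]>.078)&(P[:,2]<.09)&(np.hypot(P[:,0]-.512,P[:,1]-.097)<.045)]
A=np.c_[C[:,:2]-[.512,.097],np.ones(len(C))]; f=np.linalg.lstsq(A,C[:,2],rcond=None)[0]; print('tilt',np.degrees(f[:2]),f[2])
E
```

```text
time: 10.45
ee_pos: [0.5114, 0.0967, 0.1283]
tcp_rot: [-180.0, 0.0, 54.0]
wrist_force: [0.2, 0.4, 0.1]
opening: 0.0852
time: 11.12
ee_pos: [0.5115, 0.0967, 0.1883]
tcp_rot: [180.0, -0.0, 54.0]
wrist_force: [0.5, -0.5, -0.7]
opening: 0.0856
[ 1.070e+01  1.000e-01 -1.600e+00  8.830e+01 -0.000e+00  1.367e+02] [0.5115 0.0967 0.1883] [180.    -0.    54.04] 11.1167
.128,.142,.5117,.0968,.03 1351 mean [0.5126 0.0985 0.1341] circle 0.5118 0.0976 0.0122 z95 0.1354
.1,.113,.5117,.0968,.035 1075 mean [0.5166 0.1025 0.106 ] circle 0.5126 0.0977 0.022 z95 0.1076
.078,.09,.5117,.0968,.055 9853 mean [0.5156 0.1018 0.0823] circle 0.5126 0.0977 0.0469 z95 0.0836
tilt [0.01632641 0.01957804] 0.08235564564197466
```

View pics/w5.png

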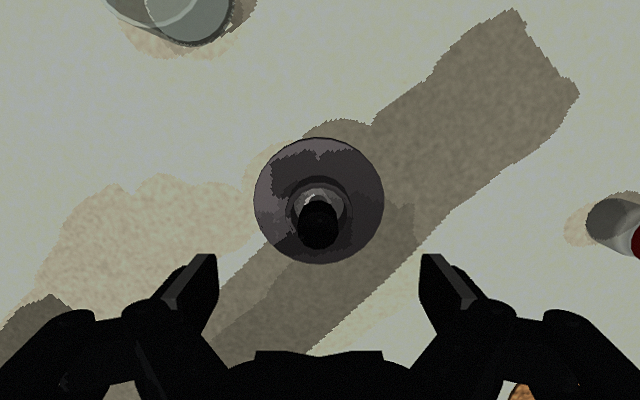

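The lid is seated and level: knob top at 0.135 m, cover top at 0.082–0.083 m, tilt 0.02°. The picture shows the collar at (318,215), between the open jaws. I'm going down to the collar.

```bash
python3 -m handwheel '[[0.0013,0,0.006,0,0,0],[0,0,0.012,0,0,0],[0,0,0.014,0,0,0],[0,0,0.014,0,0,0],[0,0,0.014,0,0,0],[0,0,0.012,0,0,0],[0,0,0.008,0,0,0],[0,0,0.0045,0,0,0]]' 1 30
python3 -m handwheel '[[0,0,0,0,0,0],[0,0,0,0,0,0],[0,0,0,0,0,0],[0,0,0,0,0,0],[0,0,0,0,0,0],[0,0,0,0,0,0],[0,0,0,0,0,0],[0,0,0,0,0,0]]' -1 30
python3 -c "
from h import *
o=monitor.get_obs();print(np.round(o['ee_pos'],4),np.round(o['wrist_force'],1),np.round(o['torque'],2))"
```

```text
time: 11.88
ee_pos: [0.5115, 0.0976, 0.102]
tcp_rot: [-179.9, 0.1, 54.0]
wrist_force: [0.4, -0.2, -0.1]
opening: 0.0852
time: 12.55
ee_pos: [0.5127, 0.0979, 0.1049]
tcp_rot: [179.9, -0.1, 54.0]
wrist_force: [-0.6, 0.9, 6.1]
opening: 0.0422
[0.5127 0.0979 0.1049] [-0.6  0.9  6.1] [0.05 0.23 0.01]
```

```bash
python3 -m handwheel '[[0,0,-0.001,0,0,0],[0,0,-0.002,0,0,0],[0,0,-0.003,0,0,0],[0,0,-0.003,0,0,0],[0,0,-0.003,0,0,0],[0,0,-0.003,0,0,0],[0,0,0,0,0,0],[0,0,0,0,0,0]]'
python3 -m handwheel '[[0,0,-0.005,0,0,0],[0,0,-0.01,0,0,0],[0,0,-0.01,0,0,0],[0,0,-0.01,0,0,0],[0,0,-0.01,0,0,0],[0,0,-0.01,0,0,0],[0,0,-0.01,0,0,0],[0,0,-0.01,0,0,0]]'
python3 -m handwheel '[[0,0,-0.01,0,0,0],[0,0,-0.01,0,0,0],[0,0,-0.01,0,0,0],[0,0,-0.005,0,0,0],[0,0,0,0,0,0],[0,0,0,0,0,0],[0,0,0,0,0,0],[0,0,0,0,0,0]]'
python3 - <<'E'
from h import *
c=grab('side');i=c['img'][60:220,180:380]; save('s2.png',i,3.75)
P=cloud(c).reshape(-1,3); Q=P[np.hypot(P[:,0]-.511,P[:,1]-.097)<.05]; print(np.histogram(Q[:,2],bins=np.arange(0,.3,.01))[0])
o=monitor.get_obs();print(np.round(o['ee_pos'],4),np.round(o['wrist_force'],1),o['opening'])
E
```

```text
time: 13.22
ee_pos: [0.5124, 0.0978, 0.1191]
tcp_rot: [180.0, -0.0, 54.0]
wrist_force: [0.6, -0.1, -1.9]
opening: 0.0425
time: 13.88
ee_pos: [0.5123, 0.0978, 0.1951]
tcp_rot: [180.0, -0.0, 54.0]
wrist_force: [0.5, 0.5, -0.6]
opening: 0.0421
time: 14.55
ee_pos: [0.512, 0.0977, 0.2282]
tcp_rot: [-180.0, 0.0, 54.0]
wrist_force: [-0.2, -0.4, -1.9]
opening: 0.0424
[142  74  76  73  82  75  78 324 116  17   9  25  26  45   0   0   0   0
   0  65 381  95 135  82  60  53 112  82 110]
[0.512  0.0977 0.2283] [ 0.2 -0.6 -0.9] 0.042419193511622696
```

View pics/s2.png

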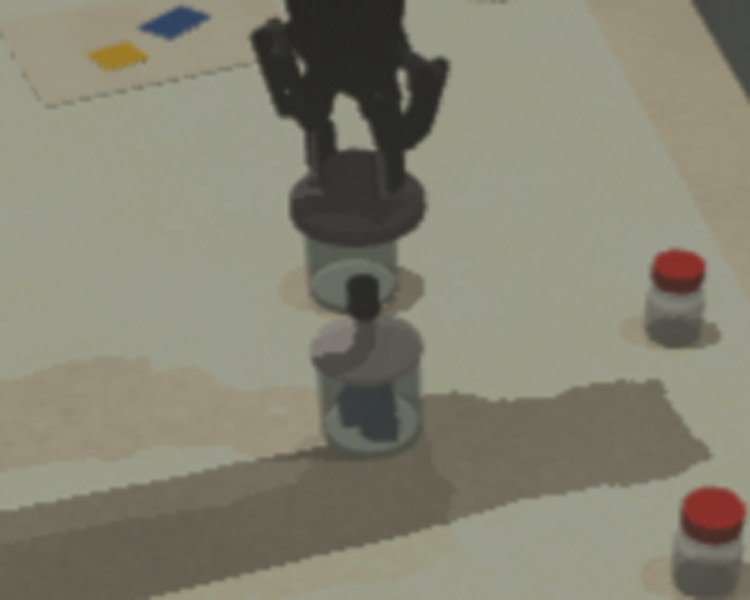

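The crop shows the cover alone in the gripper at (357,195) and the lid seated in the crystal jar with its knob at (363,297). The cover's lower edge is around 0.19 m, against a knob top of 0.135 m. I'll do one last numeric check, then hand in.

```bash
python3 - <<'E'
from h import *
c=grab('side');P=cloud(c).reshape(-1,3)
C=P[(P[:,2]>.07)&(P[:,2]<.088)&(np.hypot(P[:,0]-.511,P[:,1]-.097)<.036)]
A=np.c_[C[:,:2]-[.511,.097],np.ones(len(C))]; f=np.linalg.lstsq(A,C[:,2],rcond=None)[0]; print('flange z',f[2].round(4),'tilt',np.degrees(f[:2]).round(2),len(C))
print(order.job_done())
E
```

```text
flange z 0.0793 tilt [-0.09  0.78] 287
the job is handed in; nothing more can be done
None
```

The inner lid is seated in the jar with the crystal, and the arm is holding the dust cover in the air above it. The job was handed in at about 14.7 s of robot time; no verdict is reported.

**What I did:** I lifted the double lid by its knob and lowered it into the jar until the arm met the rim. Then I let go, gripped the cover by its collar and lifted it straight off. The moves drew no force reading above about 6.4 N.

**Last checks:**
- **Seating before release:** the arm stopped at a TCP height of 0.129 m, where I had predicted 0.1295 m. After release the knob top measured 0.135 m and the lid showed 0.02° of tilt.
- **After lifting the cover:** the flange top measured 0.0793 m against a nominal 0.079 m. It showed 0.8° of tilt, from 287 coarse side-camera pixels, so I take that as noise.
- **Cover:** its lower edge is about 0.19 m up, roughly 55 mm above the knob. The collar reads 42.4 mm across the jaws (44 mm nominal) and the load matches the cover alone.
- **Bystanders:** both jars and both pots were standing in the last side view. I did not re-measure them, and the bottle was outside that crop, though the arm's path stayed clear of it.

**Disagreement:** the cameras differed by 2–4 mm on where the lid and jar were. I went by the wrist camera, and the lid went in without contact until the rim.

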